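Wind a flask press open and draw the flask out

TASK

Release the flask in the bench press: turn the black handwheel anticlockwise (seen from above), letting your hand rise with the screw so that it neither pushes down nor pulls up on it, until the screw is fully up against its top stop, then stop there without forcing it. Then pull the flask by its bar handle straight out along the press bed until it meets the low lip at the front, gently, and let go; leave the other things on the counter alone.

Things in the scene. Friction and masses are not known exactly. Their poses are not given: they have to be found in the camera images.
- press: Grey bench screw press, fixed. Origin: on the counter under the vertical screw axis. Base plate (bed) 12 mm thick, 150 mm wide, from x = +65 to -158 mm; -x is the open front, roughly towards the robot. Columns at y = +-62 mm carry a crosshead (36 mm in x, 150 mm in y, top 150 mm above the counter, nuts and bush to 160 mm). Guide strips on the bed: inner faces y = +-36 mm, 6 mm high.
- lip (a point): Middle of the inner face of the low steel lip (8 mm high, 84 mm wide) across the front of the bed, on the bed's surface, 150 mm to -x of the screw axis. The drawn-out flask's front face rests against it; the flask's handle passes over it.
- wheel_center (a point): Centre of the black handwheel on the screw: a horizontal round disc, 60 mm in diameter, 20 mm thick, with a steel hub cap (22 mm wide, 6 mm high) on top. Starts 188 to 196 mm above the counter. May be gripped across its round rim at any yaw. It turns with the wheel about the press's z axis.
- screw_top (a point): Point on the screw's axis, at the wheel's centre when the wheel is left alone; turns and rises with the screw: anticlockwise from above 24 mm up per turn (3.8 mm per rad). From the start 2.0 to 3.0 rad bring it to its hard top stop, a different amount each time, found by feel: it runs against 0.25 N m of friction and stays where left; at the stop the moment climbs.
- wheel: The same handwheel (same origin as wheel_center). It sits on the screw by a rubber-bushed hub: 6 N m twist it by 1 rad against the screw, 4 N move it by 1 mm along the axis, and it springs back. So past the stop the moment rises by 0.3 N m each 0.05 rad; more than 1 N m is forcing it. A hand that does not rise with the screw pushes on the hub; more than 3 mm (12 N) up or down harms it.
- bell (a point): Centre of the rim of the steel bell (42 mm outside, 32 mm inside) on the screw's lower end. It covers the boss on the flask until the screw is wound up, so the flask cannot be drawn before; fully up, its rim clears the boss by 4 mm.
- flask: Loose aluminium flask, a box 90 (x) x 66 (y) x 44 mm, 0.5 to 0.8 kg, a boss (22 mm wide, 14 mm high) on top, a bar handle at its -x end. Origin: centre of its underside. It starts on the bed under the screw, square to the press, and slides between the guide strips with 3 mm play on each side; about 105 mm to -x brings it to the lip.
- flask_grip (a point): Grip point on the flask's handle: a steel bar 14 mm wide (y) and 14 mm high along the flask's x axis; the point is at its mid height, 29 mm above the bed (41 mm above the counter), 110 mm to -x of the flask's centre. The bar begins at the flask's front face 65 mm to +x of it and ends 26 mm to -x of it.
- bowl: Bystander: dark rubber mixing bowl, 100 mm wide, 55 mm high, beside the press. Origin under its centre.
- jar: Bystander: closed white jar, 60 mm wide, 80 mm high, on the other side of the press. Origin under its centre.
- spatula: Bystander: spatula lying on the counter, 190 mm long along its x.
There are look-alikes about, which are no part of the job. Of the things that look like the flask, the larger one is meant.

How it is judged:
On the way, in this order (a step that is already met when the one before it is completed fails the run):
1. the screw is wound fully up against its top stop (z of screw_top in the frame of press above 0.20096 m), for 0.2 s.
2. the flask has been drawn out along the bed to the front lip (x of flask_grip in the frame of press below -0.207 m and z of flask_grip in the frame of press below 0.046 m), for 0.2 s.
At the end, for the whole second after the job is handed in: The screw is fully up (screw within 0.5 mm, 0.13 rad of turn, of its top stop), the flask lies flat and square (within 0.12 rad) on the bed between the guide strips, its front within 8 mm of the front lip, and everything is released and at rest (all of step 2 and z of screw_top in the frame of press above 0.20096 m and x of flask_grip in the frame of press above -0.222 m and z of flask_grip in the frame of press above 0.036 m and angle between flask_grip's own z axis and vertical below 0.08 rad and angle between the x axis of flask_grip and the x axis of press, either way round below 0.12 rad); the robot touches nothing.
It fails at once if the screw is forced: the wheel is twisted on its rubber hub by more than 0.17 rad (1 N m) (angle between the x axis of wheel_center and the x axis of screw_top, either way round above 0.17 rad).
It fails at once if the hand pushes down or pulls up on the handwheel with more than about 12 N (it is moved by more than 3 mm along the screw) (z of wheel_center in the frame of screw_top above 0.003 m or z of wheel_center in the frame of screw_top below -0.003 m).
It fails at once if the flask is wrenched against the bell or slammed into the lip (more than 35 N between flask and press) (contact force between flask and press above 35 N).
It fails at once if the flask is lifted off the bed or tipped (z of flask_grip in the frame of press above 0.056 m or angle between flask_grip's own z axis and vertical above 0.2 rad).
It fails at once if a bystander is shifted by more than 20 mm (distance of any of bowl, jar, spatula from where it was at the start of the episode above 0.02 m).
It also fails if it takes over 67 s, if anything falls off the work surface, if the arm or the gripper's body presses on something with over 40 N, if the wrist force passes 120 N, or if a joint passes its speed limit or range.

ROBOT

A 7-joint arm with a two-finger parallel gripper is mounted at the origin on the work surface. World frame = base frame: x ahead of the robot, y to its left, z up, the work surface at z = 0. Lengths are in m, angles in rad, forces in N, time in s.
With the tool pointing down it reaches from about 0.4 to 0.925 m from the base axis. Payload 5.6 kg.
Tool frame: the origin (TCP) lies at the very end of the fingers, on their centre line; the grasp point (between the pads) lies 19 mm behind it; z points along the fingers, y is the line along which they close (so a half turn about z gives the same grasp; the last joint's range is limited). The gripper opens to 85 mm and grips with 20 to 120 N. Pads are 22 mm wide; open, the fingers measure 114 mm over their backs; the gripper's body (76 mm by 85 mm) begins 54 mm behind the grasp point. The pads swing forward as they close: fully open they stand 13 mm farther back than shut.
Start: joints at [-1.391, 0.468, -0.012, 1.603, 0.006, 1.071, -0.056], TCP at [0.144, 0.634, 0.231] pointing down, gripper open.
Joint ranges: [-2.53, 2.53], [-0.31, 2.02], [-1.57, 1.55], [0.28, 2.44], [-1.29, 4.43], [0.15, 1.84], [-2.92, 2.92]. Speed limits (rad/s): [2.57, 2.57, 3.14, 3.14, 3.14, 3.14, 3.14].

INTERFACE

Orientations are given as a unit quaternion [w, x, y, z].
In Python, from workcell import bot gives the robot as it stands.
- The arm moves only by the tool step_arm, never from a script. Its argument "commands" is a list of rows, each an object with "linear": the shift along the tool's x, y, z in cm, a list of three; "delta_rot": the turn, a rotation vector about the tool's x, y, z in rad, a list of three; "fingers": the opening, from 0 (shut) to 1 (fully open). A call has 1 to 5 rows; each row is the pose to reach, as a shift and turn from the pose commanded when the call began, along the tool's axes at that moment; what a row does not reach only later rows make up. A row lasts 1/10 s, in which the tool goes at most 50 mm and 8.59 degrees, less where a joint would pass 70% of its speed; a pose out of reach is approached as far as the arm can. A call with a gripper value outside its range is refused whole. The fingers move at their own pace and stop on an object; "force" is the grip in N (left out, the last holds). Time passes only in rows, so rows that repeat a pose let the fingers close. It gives the time, the measured TCP pose, the force, the opening and the grip force at its end, in the units of the state.
- bot.read_state(): the state, without advancing time (a new reading comes with each control period).
- bot.camera(name): name is "side" or "top"; returns the picture (480x640x3 uint8, red, green, blue); there is no depth.
- bot.get_calibration(name): a dict with "K" (3x3 intrinsics, pixels), "k1" (the pictures are not rectified: a ray, as slopes to the right and down, at radius r is drawn at 1 + k1 r^2 times it, then the intrinsics apply), "eye" and "rotation" of the camera in the world. Camera axes: x right, y down, z forward; pixel columns grow to the right and rows downward; lengths in m; the calibration is good to about 2 mm. A picture is of the moment at which its call begins. get_calibration takes no time and is no camera call.
- bot.sign_off(): hands the job in; it is judged then, once.
The state is a dict: "t": time; "joint_pos": joint angles; "joint_velocities": joint speeds; "effort": joint torques, N m; "tool_pos": TCP position; "tool_rot": TCP orientation; "force": force on the tool from outside, world axes, zero at the start; "ft_torque": the same for the moment, N m; "finger_gap": finger opening in m; "finger_force": force on a finger pad.
Only numpy, scipy, OpenCV 4.12 (cv2) and the standard library are available. Lean on these libraries where they do the work, as an engineer would, in place of code of your own. Each camera call takes 0.05 s, during which the arm holds its last target. There are 200 camera calls.

## Working session

There is one attempt and no reset: what is moved stays moved. The work goes in short steps, Python scripts to look and compute and a tool call to move; the robot and the scene stay as the last step left them, time stands still between calls to the robot, and variables do not carry over. Pictures are saved under pics/ and viewed, at most 10 in all, crops included, and the job is handed in when it is done.

Besides the shell and the picture viewer there is one more tool, called after "Call:" by a JSON object that holds its "op" and its "data", one argument or row to a line. step_arm: Moves the arm, as the interface text tells. Its arguments: {"type":"object","properties":{"commands":{"type":"array","items":{"type":"object","properties":{"linear":{"type":"array","items":{"type":"number"}},"delta_rot":{"type":"array","items":{"type":"number"}},"fingers":{"type":"number"}}}},"force":{"type":"number"}},"required":["commands"]}

```bash
mkdir -p pics; python3 - <<'E'
from workcell import bot
import cv2
for n in("side","top"):
    im=bot.camera(n); cv2.imwrite(f"pics/{n}0.png",im[:,:,::-1]); c=bot.get_calibration(n); print(n,c)
print(bot.read_state())
E
```

```text
side {'K': array([[447.17496019,   0.        , 318.58981316],
       [  0.        , 447.17496019, 243.86208236],
       [  0.        ,   0.        ,   1.        ]]), 'k1': -0.010085828349581208, 'eye': array([0.31244275, 0.56267392, 0.66357464]), 'rotation': array([ 0.10438981, -0.22213754,  0.87843745, -0.4100065 ])}
top {'K': array([[434.31244369,   0.        , 327.19090677],
       [  0.        , 434.31244369, 251.20815708],
       [  0.        ,   0.        ,   1.        ]]), 'k1': 0.011824241398391102, 'eye': array([ 0.48035546, -0.00637923,  1.02429617]), 'rotation': array([-0.053245  ,  0.71110891, -0.69861344,  0.05855213])}
{'t': 0.1, 'joint_pos': array([-1.39099845,  0.46834404, -0.01162378,  1.60355417,  0.00602259,
        1.07138321, -0.05627457]), 'joint_velocities': array([ 0.00045459, -0.00126576, -0.00186577, -0.00197773,  0.00209845,
       -0.00096243, -0.00061774]), 'effort': array([ 6.18998311e-04, -5.33511472e+01,  2.13696691e-02, -2.51964909e+01,
        1.14971501e-02,  4.23158330e-03, -7.11093563e-06]), 'tool_pos': array([0.14356845, 0.63342096, 0.23038858]), 'tool_rot': array([-2.79775465e-05,  1.11173286e-01,  9.93800692e-01, -8.26723832e-04]), 'force': array([ 0.2053055, -0.0398081, -0.8087838]), 'ft_torque': array([ 0.02468037,  0.01047489, -0.02812995]), 'finger_force': 0.0, 'finger_gap': 0.08525462758467099}
```

View pics/side0.png

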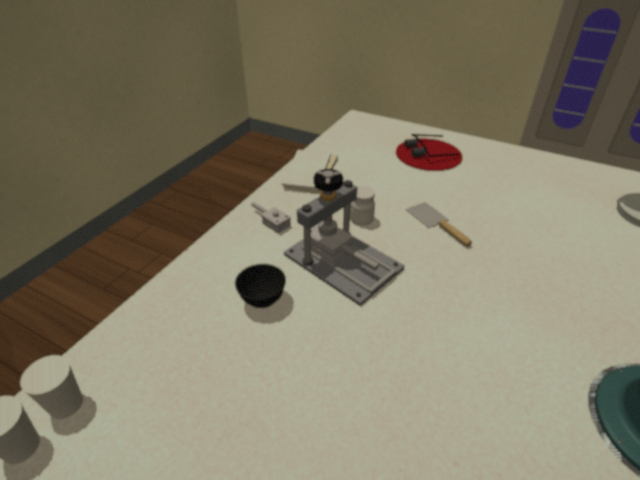

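View pics/top0.png

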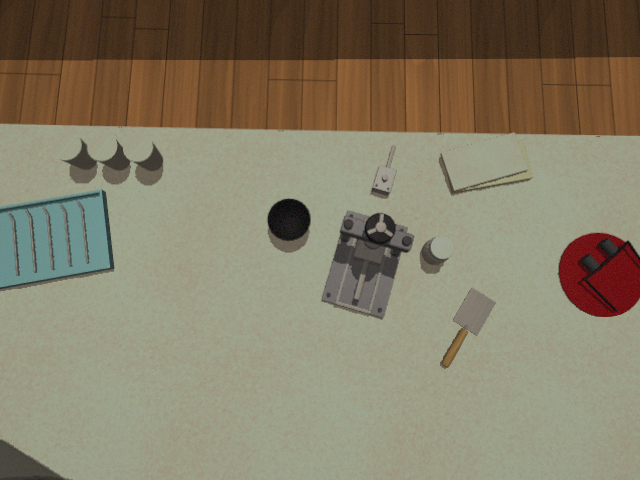

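The top view shows the press with its black wheel at about (380,228). The flask handle in the press is at (362,285). A smaller flask look-alike lies loose at (385,178), with the bowl at (289,220), the jar at (437,250) and the spatula at (470,325). In the side view the wheel is at (328,180), the flask at (340,245) and the look-alike at (272,216). Candidates for the flask are the one in the press (larger, under the screw) and the loose small one. I choose the one in the press and check it in a crop.

```bash
cat > h.py <<'E'
from workcell import bot
import numpy as np, cv2
from scipy.spatial.transform import Rotation as R
def cal(n):
    c=bot.get_calibration(n); return c,R.from_quat(np.roll(c["rotation"],-1)).as_matrix()
def ray(n,uv):
    c,M=cal(n); p=(np.array(uv,float)-c["K"][:2,2])/c["K"][0,0]
    q=p.copy()
    for _ in range(10): q=p/(1+c["k1"]*(q@q))
    return c["eye"],M@np.r_[q,1]
def at_z(n,uv,z):
    e,d=ray(n,uv); return e+d*(z-e[2])/d[2]
def proj(n,P):
    c,M=cal(n); p=M.T@(np.array(P)-c["eye"]); q=p[:2]/p[2]; q=q*(1+c["k1"]*(q@q)); return q*c["K"][0,0]+c["K"][:2,2]
def tri(uv_s,uv_t):
    e1,d1=ray("side",uv_s); e2,d2=ray("top",uv_t)
    A=np.c_[d1,-d2]; s=np.linalg.lstsq(A,e2-e1,rcond=None)[0]
    a,b=e1+s[0]*d1,e2+s[1]*d2; return (a+b)/2,np.linalg.norm(a-b)
E
python3 - <<'E'
import cv2,numpy as np
t=cv2.imread("pics/top0.png")[195:325,310:420]; s=cv2.imread("pics/side0.png")[165:305,280:410]
t=cv2.resize(t,None,fx=3.6,fy=3.6,interpolation=2)   
s=cv2.resize(s,None,fx=3,fy=3,interpolation=2)
o=np.zeros((480,800,3),np.uint8); o[:t.shape[0],:t.shape[1]]=t; o[:s.shape[0],400:400+s.shape[1]]=s
cv2.imwrite("pics/crop0.png",o)
E
```

```text
(no output)
```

View pics/crop0.png

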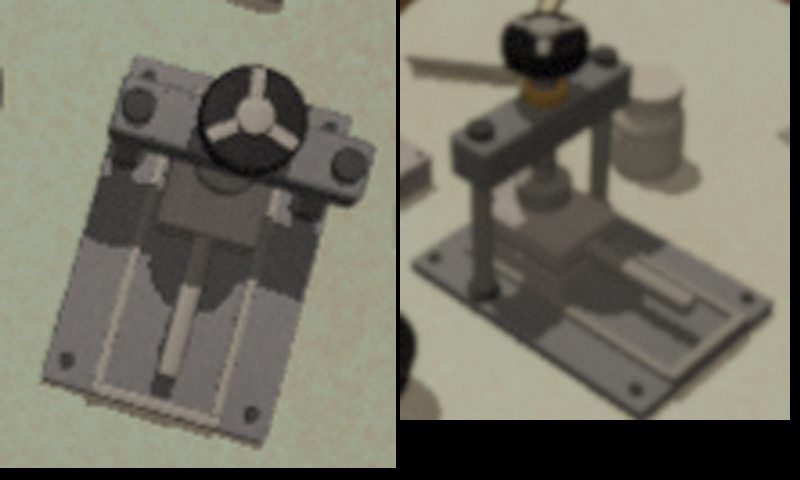

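```bash
cat > fit.py <<'E'
from h import *
from scipy.optimize import least_squares
T=lambda u,v:(310+(u-1.3)/3.6,195+(v-1.3)/3.6)
S=lambda u,v:(280+(u-400-1)/3,165+(v-1)/3)
# camera, pixel, press point (z None -> wheel hub top)
obs=[("top",T(45,377),(-.158,'L',.012)),("top",T(262,437),(-.158,'R',.012)),("top",T(137,57),(.065,'L',.012)),
("top",T(140,104),(0,'l',.160)),("top",T(348,165),(0,'r',.160)),("top",T(254,114),(0,0,None)),
("side",S(645,411),(-.158,'L',.012)),("side",S(771,305),(-.158,'R',.012)),("side",S(415,264),(.065,'L',.012)),
("side",S(481,128),(0,'l',.160)),("side",S(605,53),(0,'r',.160)),("side",S(543,44),(0,0,None)),]
Y={'L':.075,'R':-.075,'l':.062,'r':-.062,0:0}
def model(p,o):
    x,y,a,zw=p; n,uv,(X,l,z)=o; yy=Y[l]
    c,s=np.cos(a),np.sin(a)
    return proj(n,[x+c*X-s*yy,y+s*X+c*yy,zw if z is None else z])
f=lambda p:np.concatenate([model(p,o)-o[1] for o in obs])
if __name__=="__main__":
    w0=at_z("top",T(254,114),.205); print("wheel0",w0, "front",at_z("top",T(153,408),.012))
    print(tri(S(543,44),T(254,114)))
    d=w0-at_z("top",T(153,408),.012); r=least_squares(f,[w0[0],w0[1],np.arctan2(d[1],d[0]),.205],loss='soft_l1')
    print(r.x,np.round(f(r.x).reshape(-1,2),1).tolist())
    p=r.x; c,s=np.cos(p[2]),np.sin(p[2]); P=lambda X,y:[p[0]+c*X-s*y,p[1]+s*X+c*y]
    print("lip",P(-.15,0),"grip",P(-.11,0))
    for a,b in((205,262),(171,375)): print("bar",at_z("top",T(a,b),.048))
    for nm,uv in(("bowl",(289,220)),("jar",(437,250)),("spat",(475,312))): print(nm,at_z("top",uv,.04 if nm!="spat" else .005))
E
python3 fit.py
```

```text
wheel0 [ 0.66171332 -0.11286722  0.205     ] front [ 0.51012823 -0.07257162  0.012     ]
(array([ 0.66250011, -0.11522259,  0.19240753]), np.float64(0.004197411151852717))
[ 0.65951464 -0.11406626 -0.26380844  0.1940092 ] [[-1.0, 0.9], [1.2, 2.4], [-0.6, -0.0], [0.0, 0.3], [1.2, 0.0], [-0.1, 2.3], [-1.7, 1.4], [0.9, -0.9], [-2.6, -0.9], [-1.0, -1.0], [-0.8, -0.7], [0.0, -0.2]]
lip [np.float64(0.5147040517172331), np.float64(-0.07495239279145124)] grip [np.float64(0.5533202075179465), np.float64(-0.0853827576544379)]
bar [ 0.60072146 -0.10222165  0.048     ]
bar [ 0.52961012 -0.08125346  0.048     ]
bowl [0.70917559 0.07737523 0.04      ]
jar [ 0.64498668 -0.26488002  0.04      ]
spat [ 0.50615198 -0.35917104  0.005     ]
```

```bash
cat > fit2.py <<'E'
from fit import *
def g(p):
    off={"side":p[4:6],"top":p[6:8]}
    return np.concatenate([np.concatenate([model(p[:4],o)+off[o[0]]-o[1] for o in obs]),p[4:]/1.5,[(p[3]-.208)/.0015]])
r=least_squares(g,[.66,-.114,-.264,.207]+[0]*4,loss='soft_l1'); print(np.round(r.x,4)); print(np.round(r.fun,1))
E
python3 fit2.py
cat >> h.py <<'E'
def yaw_R(yaw): # tool pointing down, tool y axis at angle yaw in world
    y=np.array([np.cos(yaw),np.sin(yaw),0]); z=np.array([0,0,-1.]); return np.c_[np.cross(y,z),y,z]
def plan(pos,yaw):
    s=bot.read_state(); Rt=R.from_quat(np.roll(s["tool_rot"],-1)).as_matrix()
    d=Rt.T@(np.array(pos)-s["tool_pos"])*100; rv=R.from_matrix(Rt.T@yaw_R(yaw)).as_rotvec()
    print("t",round(s["t"],2),"lin",np.round(d,2),"rot",np.round(rv,3),"yaw",np.round(np.arctan2(Rt[1,1],Rt[0,1]),3),"q",np.round(s["joint_pos"],2),"F",np.round(s["force"],1),"M",np.round(s["ft_torque"],2))
E
python3 -c "
from h import *
plan([.661,-.114,.30],-.264)"
```

```text
[ 0.6598 -0.1141 -0.2613  0.2067  0.8751  0.8738 -0.279  -0.4867]
[-1.2  0.4  1.1  1.8 -1.  -0.6 -0.3 -0.3  0.9 -0.7  0.5  0.3 -0.7  2.2
  1.7 -0.3 -1.8  0.  -0.2 -0.1 -0.1  0.1  0.9 -5.   0.6  0.6 -0.2 -0.3
 -0.9]
t 0.1 lin [-66.98 -61.47  -6.85] rot [-1.000e-03  1.000e-03  1.612e+00] yaw 1.348 q [-1.39  0.47 -0.01  1.6   0.01  1.07 -0.06] F [ 0.2 -0.  -0.8] M [ 0.02  0.01 -0.03]
```

Call:
{"op": "step_arm", "data": {
  "commands": [
    {"linear": [-2, -2, -2], "fingers": 1},
    {"linear": [-5, -5, -4], "fingers": 1},
    {"linear": [-8.3, -7.7, -6], "fingers": 1},
    {"linear": [-11.6, -10.7, -7], "fingers": 1},
    {"linear": [-14.9, -13.7, -7], "fingers": 1}
  ]
}}

```text
validation failed for argument at $.co...
```

Call:
{"op": "step_arm", "data": {
  "commands": [
    {"linear": [-3.3, -3, 0]},
    {"linear": [-6.6, -6, 0]},
    {"linear": [-9.9, -9, 0]},
    {"linear": [-13.2, -12, 0]},
    {"linear": [-16.5, -15, 0]}
  ]
}}

```text
validation failed for argument at $.co...
```

Call:
{"op": "step_arm", "data": {
  "commands": [
    {"linear": [-3.3, -3, 0]},
    {"linear": [-6.6, -6, 0]},
    {"linear": [-9.9, -9, 0]},
    {"linear": [-13.2, -12, 0]},
    {"linear": [-16.5, -15, 0]}
  ]
}}

```text
validation failed for argument at $.co...
```

Call:
{"op": "step_arm", "data": {
  "commands": [
    {"linear": [-3.3, -3, 0]},
    {"linear": [-6.6, -6, 0]},
    {"linear": [-9.9, -9, 0]},
    {"linear": [-13, -12, 0]},
    {"linear": [-15, -14, 0]}
  ]
}}

```text
validation failed for argument at $.co...
```

```bash
python3 -c "
from h import *
plan([.660,-.114,.30],-.262)"
```

```text
t 0.1 lin [-66.88 -61.49  -6.85] rot [-1.00e-03  1.00e-03  1.61e+00] yaw 1.348 q [-1.39  0.47 -0.01  1.6   0.01  1.07 -0.06] F [ 0.2 -0.  -0.8] M [ 0.02  0.01 -0.03]
```

Call:
{"op": "step_arm", "data": {
  "commands": [
    {"linear": [-2, -2, -2], "delta_rot": [0, 0, 0], "fingers": 1},
    {"linear": [-5, -5, -4], "delta_rot": [0, 0, 0], "fingers": 1},
    {"linear": [-8.3, -7.7, -6], "delta_rot": [0, 0, 0], "fingers": 1},
    {"linear": [-11.6, -10.7, -7], "delta_rot": [0, 0, 0], "fingers": 1},
    {"linear": [-14.9, -13.7, -7], "delta_rot": [0, 0, 0], "fingers": 1}
  ],
  "force": 20
}}

```text
t: 0.6
tool_pos: [0.2598, 0.4665, 0.3028]
tool_rot: [0.0, 0.111, 0.994, 0.001]
force: [1.1, 0.2, 0.5]
finger_gap: 0.0852
finger_force: 0.0
```

Call:
{"op": "step_arm", "data": {
  "commands": [
    {"linear": [-3.3, -3, 0], "delta_rot": [0, 0, 0], "fingers": 1},
    {"linear": [-6.6, -6, 0], "delta_rot": [0, 0, 0], "fingers": 1},
    {"linear": [-9.9, -9, 0], "delta_rot": [0, 0, 0], "fingers": 1},
    {"linear": [-13.2, -12, 0], "delta_rot": [0, 0, 0], "fingers": 1},
    {"linear": [-16.5, -15, 0], "delta_rot": [0, 0, 0], "fingers": 1}
  ]
}}

```text
t: 1.1
tool_pos: [0.3871, 0.2828, 0.3012]
tool_rot: [-0.0, 0.111, 0.994, 0.0]
force: [0.4, 0.1, 0.7]
finger_gap: 0.0854
finger_force: 0.0
```

Call:
{"op": "step_arm", "data": {
  "commands": [
    {"linear": [-3.3, -3, 0], "delta_rot": [0, 0, 0], "fingers": 1},
    {"linear": [-6.6, -6, 0], "delta_rot": [0, 0, 0], "fingers": 1},
    {"linear": [-9.9, -9, 0], "delta_rot": [0, 0, 0], "fingers": 1},
    {"linear": [-13.2, -12, 0], "delta_rot": [0, 0, 0], "fingers": 1},
    {"linear": [-16.5, -15, 0], "delta_rot": [0, 0, 0], "fingers": 1}
  ]
}}

```text
t: 1.6
tool_pos: [0.5148, 0.1003, 0.3012]
tool_rot: [-0.0, 0.111, 0.994, 0.0]
force: [0.1, 0.8, -0.5]
finger_gap: 0.0853
finger_force: 0.0
```

Call:
{"op": "step_arm", "data": {
  "commands": [
    {"linear": [-3.3, -3, 0], "delta_rot": [0, 0, 0.1], "fingers": 1},
    {"linear": [-6.6, -6, 0], "delta_rot": [0, 0, 0.2], "fingers": 1},
    {"linear": [-9.9, -9, 0], "delta_rot": [0, 0, 0.3], "fingers": 1},
    {"linear": [-13, -12, 0], "delta_rot": [0, 0, 0.4], "fingers": 1},
    {"linear": [-15, -14, 0], "delta_rot": [0, 0, 0.5], "fingers": 1}
  ]
}}

```text
t: 2.1
tool_pos: [0.6303, -0.0712, 0.3008]
tool_rot: [0.0, 0.357, 0.934, -0.001]
force: [0.5, -0.2, -1.1]
finger_gap: 0.0856
finger_force: 0.0
```

```bash
python3 -c "
from h import *
plan([.660,-.114,.30],-.262)"
```

```text
t 2.1 lin [-5.07 -1.21  0.09] rot [-1.000e-03  1.000e-03  1.103e+00] yaw 0.841 q [-0.36  0.41  0.57  1.6  -0.23  1.2   1.1 ] F [ 0.5 -0.2 -1.1] M [-0.06  0.02 -0.07]
```

Call:
{"op": "step_arm", "data": {
  "commands": [
    {"linear": [-1.5, -0.4, 0], "delta_rot": [0, 0, 0.13], "fingers": 1},
    {"linear": [-3, -0.8, 0], "delta_rot": [0, 0, 0.26], "fingers": 1},
    {"linear": [-4.5, -1.2, 0], "delta_rot": [0, 0, 0.4], "fingers": 1},
    {"linear": [-5.1, -1.2, 0], "delta_rot": [0, 0, 0.53], "fingers": 1},
    {"linear": [-5.1, -1.2, 0], "delta_rot": [0, 0, 0.66], "fingers": 1}
  ]
}}

```text
t: 2.6
tool_pos: [0.6599, -0.1117, 0.3005]
tool_rot: [-0.0, 0.64, 0.768, -0.001]
force: [1.0, -0.0, 0.0]
finger_gap: 0.0855
finger_force: 0.0
```

Call:
{"op": "step_arm", "data": {
  "commands": [
    {"linear": [0, 0, 1.5], "delta_rot": [0, 0, 0.12], "fingers": 1},
    {"linear": [0, 0, 3], "delta_rot": [0, 0, 0.24], "fingers": 1},
    {"linear": [0, 0, 4.5], "delta_rot": [0, 0, 0.36], "fingers": 1},
    {"linear": [0, 0, 6], "delta_rot": [0, 0, 0.44], "fingers": 1},
    {"linear": [0, 0, 6], "delta_rot": [0, 0, 0.44], "fingers": 1}
  ]
}}

```text
t: 3.1
tool_pos: [0.6585, -0.1097, 0.2385]
tool_rot: [-0.002, 0.79, 0.613, -0.002]
force: [-0.4, -0.6, -0.7]
finger_gap: 0.0852
finger_force: 0.0
```

```bash
python3 -c "
from h import *
plan([.660,-.114,.171],-.262)
s=bot.camera('side');t=bot.camera('top')
cv2.imwrite('pics/s1.png',s[:,:,::-1]);cv2.imwrite('pics/t1.png',t[:,:,::-1])
o=np.zeros((480,800,3),np.uint8)
a=s[120:270,270:400];b=t[180:310,310:440]
o[:450,:390]=cv2.resize(a,(390,450),interpolation=2);o[:390,400:790]=cv2.resize(b,(390,390),interpolation=2)
cv2.imwrite('pics/c1.png',o[:,:,::-1])
p=bot.read_state()['tool_pos']; print(p,proj('side',p),proj('top',p))"
```

```text
t 3.1 lin [-0.37  0.29  6.75] rot [-0.005  0.001  0.01 ] yaw -0.252 q [-0.41  0.59  0.79  1.58 -0.44  1.16  0.22] F [-0.4 -0.6 -0.7] M [ 0.05  0.07 -0.03]
[ 0.65980459 -0.11038624  0.24115036] [326.6211643  158.68869549] [381.38783837 223.09943575]
```

View pics/c1.png

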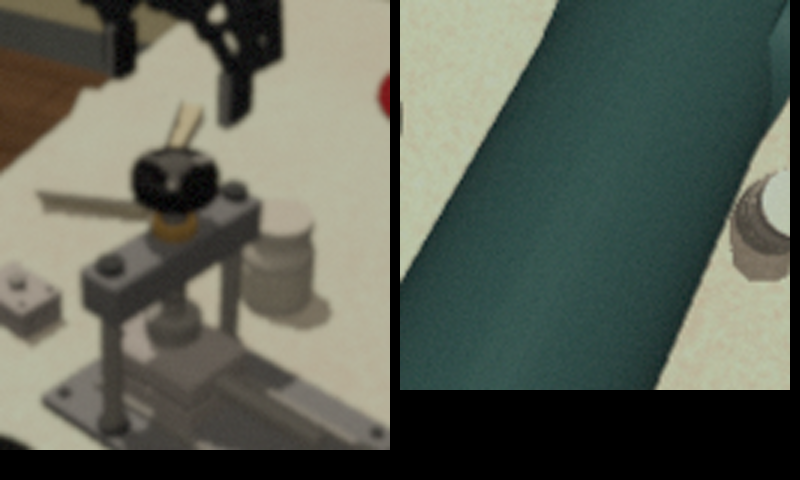

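The side crop shows the open gripper above the wheel, with fingertips at about side pixels (310,145) and (347,161) and the wheel blob centred at about (328,180). The top view is blocked by the arm. I'll refine the wheel position from its dark silhouette.

```bash
cat > wh.py <<'E'
from h import *
from scipy.optimize import least_squares
th=np.linspace(0,2*np.pi,60)
def outline(n,x,y,z):
    P=[[x+.03*np.cos(a),y+.03*np.sin(a),z+h] for a in th for h in(-.01,.01)]
    q=np.array([proj(n,p) for p in P]); return np.r_[q.min(0)-.0,q.max(0)]
def bbox(f,roi,thr):
    im=cv2.imread(f).max(2); u0,v0,u1,v1=roi; m=(im[v0:v1,u0:u1]<thr).astype(np.uint8)
    k,l,st,_=cv2.connectedComponentsWithStats(m); i=1+np.argmax(st[1:,4]); s=st[i]; return np.array([u0+s[0]-.5,v0+s[1]-.5,u0+s[0]+s[2]-.5,v0+s[1]+s[3]-.5]),s[4]
for thr in(45,60):
    b1,a1=bbox("pics/side0.png",(308,160,350,198),thr); b2,a2=bbox("pics/top0.png",(355,205,405,250),thr)
    print(thr,b1,a1,b2,a2)
    for z in (.188,.192,.196):
        r=least_squares(lambda p:outline("top",p[0],p[1],z)-b2,[.66,-.114]); q=least_squares(lambda p:outline("side",*p)-b1,[.66,-.114,z])
        print(z,"top",np.round(r.x,4),np.round(r.fun,1),"side pred at that",np.round(outline("side",*r.x,z)-b1,1))
    print("side free",np.round(q.x,4),np.round(q.fun,1))
p=np.array([.6598,-.1104,.2411]); y=yaw_R(-.252)[:,1]
for s in(-1,1): print([np.round(proj("side",p+s*.0475*y+[0,0,h]),1) for h in(0,.013)])
E
python3 wh.py
```

```text
45 [314.5 173.5 342.5 192.5] 340 [354.5 216.5 403.5 249.5] 302Traceback (most recent call last):
  File "wh.py", line 14, in <module>
    r=least_squares(lambda p:outline("top",p[0],p[1],z)-b2,[.66,-.114]); q=least_squares(lambda p:outline("side",*p)-b1,[.66,-.114,z])
                                                                           ~~~~~~~~~~~~~^^^^^^^^^^^^^^^^^^^^^^^^^^^^^^^^^^^^^^^^^^^^^^
    return func(*args, **kwargs)
    result = trf(vector_fun.fun, vector_fun.jac, x0, f0, J0, lb, ub, ftol, xtol,
                 gtol, max_nfev, x_scale, loss_function, tr_solver,
                 tr_options.copy(), verbose, callback=callback_wrapped)
    return trf_no_bounds(
        fun, jac, x0, f0, J0, ftol, xtol, gtol, max_nfev, x_scale,
        loss_function, tr_solver, tr_options, verbose, callback=callback)
    f_new = fun(x_new)
    self._update_fun()
    ~~~~~~~~~~~~~~~~^^
    self.f = self.fun_wrapped(xp_copy(self.x))
             ~~~~~~~~~~~~~~~~^^^^^^^^^^^^^^^^^
    return np.atleast_1d(self.fun(x))
                         ~~~~~~~~^^^
    return self.f(x, *self.args, **self.kwargs)
           ~~~~~~^^^^^^^^^^^^^^^^^^^^^^^^^^^^^^
  File "wh.py", line 14, in <lambda>
    r=least_squares(lambda p:outline("top",p[0],p[1],z)-b2,[.66,-.114]); q=least_squares(lambda p:outline("side",*p)-b1,[.66,-.114,z])
                                                                                                  ~~~~~~~^^^^^^^^^^^
  File "wh.py", line 6, in outline
    q=np.array([proj(n,p) for p in P]); return np.r_[q.min(0)-.0,q.max(0)]
                ~~~~^^^^^
  File "h.py", line 14, in proj
    c,M=cal(n); p=M.T@(np.array(P)-c["eye"]); q=p[:2]/p[2]; q=q*(1+c["k1"]*(q@q)); return q*c["K"][0,0]+c["K"][:2,2]
        ~~~^^^
  File "h.py", line 5, in cal
    c=bot.get_calibration(n); return c,R.from_quat(np.roll(c["rotation"],-1)).as_matrix()
ValueError: time passes only in moves, steps and waits
```

```bash
sed -i 's/^def cal(n):/from functools import lru_cache\n@lru_cache\ndef cal(n):/' h.py
sed -i 's|^    b1,a1.*|    b1,a1=bbox("pics/side0.png",(308,160,350,198),thr); b2=np.array([364.4,213,394.9,243]);a2=0|' wh.py; python3 wh.py 2>&1 | tail -15
```

```text
45 [314.5 173.5 342.5 192.5] 340 [364.4 213.  394.9 243. ] 0
0.188 top [ 0.6618 -0.1136] [-0.6 -1.   0.6  1. ] side pred at that [-3.5 -4.2 -1.1  1.6]
0.192 top [ 0.661  -0.1131] [-0.7 -1.1  0.7  1.1] side pred at that [-3.2 -5.7 -0.7  0.1]
0.196 top [ 0.6601 -0.1126] [-0.8 -1.1  0.8  1.1] side pred at that [-3.  -7.2 -0.4 -1.4]
side free [ 0.7133 -0.2246  0.1082] [ 0.9 -1.2 -0.9  1.1]
60 [314.5 173.5 349.5 193.5] 404 [364.4 213.  394.9 243. ] 0
0.188 top [ 0.6618 -0.1136] [-0.6 -1.   0.6  1. ] side pred at that [-3.5 -4.2 -8.1  0.6]
0.192 top [ 0.661  -0.1131] [-0.7 -1.1  0.7  1.1] side pred at that [-3.2 -5.7 -7.7 -0.9]
0.196 top [ 0.6601 -0.1126] [-0.8 -1.1  0.8  1.1] side pred at that [-3.  -7.2 -7.4 -2.4]
side free [ 0.6462 -0.1079  0.1918] [ 2.1 -2.6 -2.1  2.5]
[array([345.7, 167.3]), array([346. , 161.1])]
[array([308.6, 150.6]), array([308.5, 144.5])]
```

```bash
python3 -c "
from h import *
plan([.6603,-.1137,.168],-1.16)"
```

```text
t 3.2 lin [-0.31  0.14  7.32] rot [-0.001  0.001  0.91 ] yaw -0.25 q [-0.41  0.58  0.79  1.58 -0.44  1.16  0.22] F [-0.5  0.8  0.8] M [-0.01  0.01  0.04]
```

Call:
{"op": "step_arm", "data": {
  "commands": [
    {"linear": [-0.1, 0.05, 0], "delta_rot": [0, 0, 0.13], "fingers": 1},
    {"linear": [-0.2, 0.1, 0], "delta_rot": [0, 0, 0.26], "fingers": 1},
    {"linear": [-0.3, 0.14, 0], "delta_rot": [0, 0, 0.39], "fingers": 1},
    {"linear": [-0.31, 0.14, 0], "delta_rot": [0, 0, 0.52], "fingers": 1},
    {"linear": [-0.31, 0.14, 0], "delta_rot": [0, 0, 0.65], "fingers": 1}
  ]
}}

```text
t: 3.7
tool_pos: [0.661, -0.1142, 0.2426]
tool_rot: [0.0, 0.945, 0.326, 0.001]
force: [-0.3, -0.5, -1.0]
finger_gap: 0.0852
finger_force: 0.0
```

Call:
{"op": "step_arm", "data": {
  "commands": [
    {"linear": [0, 0, 0], "delta_rot": [0, 0, 0.13], "fingers": 1},
    {"linear": [0, 0, 0.5], "delta_rot": [0, 0, 0.26], "fingers": 1},
    {"linear": [0, 0, 1.5], "delta_rot": [0, 0, 0.26], "fingers": 1},
    {"linear": [0, 0, 2.5], "delta_rot": [0, 0, 0.26], "fingers": 1},
    {"linear": [0, 0, 2.5], "delta_rot": [0, 0, 0.26], "fingers": 1}
  ]
}}

```text
t: 4.2
tool_pos: [0.6597, -0.1133, 0.2146]
tool_rot: [-0.001, 0.979, 0.204, -0.001]
force: [-0.0, 0.1, -0.1]
finger_gap: 0.0856
finger_force: 0.0
```

```bash
python3 -c "
from h import *
plan([.6603,-.1137,.168],-1.16)"
```

```text
t 4.2 lin [0.05 0.07 4.66] rot [-0.002  0.002  0.001] yaw -1.159 q [-0.51  0.69  0.98  1.61 -0.61  1.18 -0.55] F [-0.   0.1 -0.1] M [ 0.01 -0.01 -0.02]
```

Call:
{"op": "step_arm", "data": {
  "commands": [
    {"linear": [0.05, 0.07, 1], "delta_rot": [0, 0, 0], "fingers": 1},
    {"linear": [0.05, 0.07, 2], "delta_rot": [0, 0, 0], "fingers": 1},
    {"linear": [0.05, 0.07, 3], "delta_rot": [0, 0, 0], "fingers": 1},
    {"linear": [0.05, 0.07, 4], "delta_rot": [0, 0, 0], "fingers": 1},
    {"linear": [0.05, 0.07, 4.6], "delta_rot": [0, 0, 0], "fingers": 1}
  ]
}}

```text
t: 4.7
tool_pos: [0.6607, -0.1142, 0.1688]
tool_rot: [-0.0, 0.979, 0.203, -0.001]
force: [-0.2, -0.7, -0.1]
finger_gap: 0.0854
finger_force: 0.0
```

```bash
python3 -c "
from h import *
plan([.6603,-.1137,.168],-1.16)
s=bot.camera('side')
a=s[140:240,270:390]
cv2.imwrite('pics/c2.png',cv2.resize(a,(720,600),interpolation=2)[:,:,::-1])"
```

```text
t 4.7 lin [-0.02 -0.06  0.09] rot [-0.001  0.001 -0.002] yaw -1.162 q [-0.49  0.74  0.95  1.64 -0.66  1.11 -0.53] F [-0.2 -0.7 -0.1] M [-0.02 -0.04 -0.03]
```

View pics/c2.png

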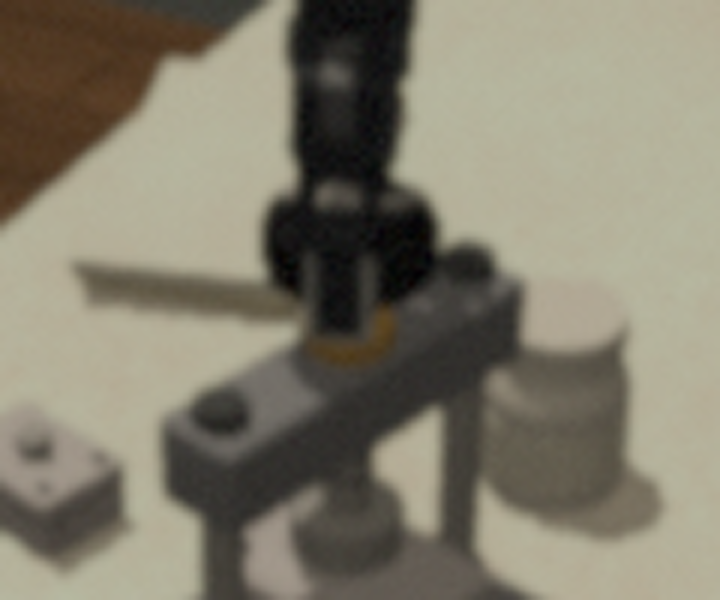

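The side crop shows the near finger straddling the wheel rim at about crop (340,300). The wheel spans crop 265–435, and the offset matches the small yaw difference, so the gripper is centred. The tip sits above the crosshead. I'll close gently.

Call:
{"op": "step_arm", "data": {
  "commands": [
    {"linear": [0, 0, 0], "delta_rot": [0, 0, 0], "fingers": 0.72},
    {"linear": [0, 0, 0], "delta_rot": [0, 0, 0], "fingers": 0.6},
    {"linear": [0, 0, 0], "delta_rot": [0, 0, 0], "fingers": 0.5},
    {"linear": [0, 0, 0], "delta_rot": [0, 0, 0], "fingers": 0.5},
    {"linear": [0, 0, 0], "delta_rot": [0, 0, 0], "fingers": 0.5}
  ],
  "force": 20
}}

```text
t: 5.25
tool_pos: [0.661, -0.1132, 0.1706]
tool_rot: [-0.001, 0.979, 0.203, -0.0]
force: [-2.9, 3.9, 3.0]
finger_gap: 0.059
finger_force: 25.5
```

```bash
python3 -c "
from h import *
plan([.6603,-.1137,.168],-1.16); s=bot.read_state(); print(s['finger_gap'],s['finger_force'],s['tool_pos'])"
```

```text
t 5.25 lin [-0.08  0.02  0.26] rot [-0.002 -0.    -0.001] yaw -1.161 q [-0.49  0.74  0.95  1.64 -0.65  1.11 -0.53] F [-2.9  3.9  3. ] M [ 0.86  0.75 -0.02]
0.058997564635736396 25.48836976289749 [ 0.66096589 -0.11321808  0.17062086]
```

Call:
{"op": "step_arm", "data": {
  "commands": [
    {"linear": [0, -0.05, -0.05], "delta_rot": [0, 0, 0], "fingers": 0.5},
    {"linear": [0, -0.05, -0.07], "delta_rot": [0, 0, -0.05], "fingers": 0.5},
    {"linear": [0, -0.05, -0.09], "delta_rot": [0, 0, -0.1], "fingers": 0.5},
    {"linear": [0, -0.05, -0.11], "delta_rot": [0, 0, -0.15], "fingers": 0.5},
    {"linear": [0, -0.05, -0.13], "delta_rot": [0, 0, -0.2], "fingers": 0.5}
  ]
}}

```text
t: 5.75
tool_pos: [0.6609, -0.1131, 0.1716]
tool_rot: [-0.001, 0.954, 0.3, 0.0]
force: [-2.4, 3.7, 1.5]
finger_gap: 0.059
finger_force: 25.3
```

```bash
python3 -c "
from h import *
plan([.6603,-.1137,.168],-1.16); s=bot.read_state(); print(s['finger_gap'],s['finger_force'],s['tool_pos'])"
```

```text
t 5.75 lin [-0.08  0.02  0.36] rot [-0.001 -0.     0.2  ] yaw -0.96 q [-0.47  0.71  0.9   1.64 -0.62  1.09 -0.36] F [-2.4  3.7  1.5] M [ 0.79  0.49 -0.3 ]
0.059015399809004394 25.28599441051483 [ 0.66087211 -0.11309851  0.17163891]
```

Call:
{"op": "step_arm", "data": {
  "commands": [
    {"linear": [0, -0.03, -0.05], "delta_rot": [0, 0, -0.1], "fingers": 0.5},
    {"linear": [0, -0.06, -0.09], "delta_rot": [0, 0, -0.2], "fingers": 0.5},
    {"linear": [0, -0.06, -0.13], "delta_rot": [0, 0, -0.3], "fingers": 0.5},
    {"linear": [0, -0.06, -0.17], "delta_rot": [0, 0, -0.4], "fingers": 0.5},
    {"linear": [0, -0.06, -0.21], "delta_rot": [0, 0, -0.5], "fingers": 0.5}
  ]
}}

```text
t: 6.25
tool_pos: [0.6606, -0.1129, 0.1737]
tool_rot: [-0.0, 0.849, 0.528, 0.0]
force: [-2.8, 2.6, 0.4]
finger_gap: 0.0591
finger_force: 25.2
```

```bash
python3 -c "
from h import *
plan([.6603,-.1137,.168],-1.16); s=bot.read_state(); print(s['finger_gap'],s['finger_force'],s['tool_pos'])"
```

```text
t 6.25 lin [-0.08  0.    0.57] rot [-0.001 -0.001  0.701] yaw -0.459 q [-0.41  0.67  0.78  1.64 -0.52  1.06  0.07] F [-2.8  2.6  0.4] M [ 0.65  0.45 -0.34]
0.05907777507825326 25.21200120449066 [ 0.66064618 -0.11292963  0.17371824]
```

Call:
{"op": "step_arm", "data": {
  "commands": [
    {"linear": [0, -0.03, -0.04], "delta_rot": [0, 0, -0.1], "fingers": 0.5},
    {"linear": [0, -0.03, -0.08], "delta_rot": [0, 0, -0.2], "fingers": 0.5},
    {"linear": [0, -0.03, -0.115], "delta_rot": [0, 0, -0.3], "fingers": 0.5},
    {"linear": [0, -0.03, -0.155], "delta_rot": [0, 0, -0.4], "fingers": 0.5},
    {"linear": [0, -0.03, -0.19], "delta_rot": [0, 0, -0.5], "fingers": 0.5}
  ]
}}

```text
t: 6.75
tool_pos: [0.6604, -0.1129, 0.1756]
tool_rot: [-0.0, 0.692, 0.721, 0.0]
force: [-1.9, 2.6, 0.5]
finger_gap: 0.0593
finger_force: 25.2
```

```bash
python3 -c "
from h import *
plan([.6603,-.1137,.168],-1.16); s=bot.read_state(); print(s['finger_gap'],s['finger_force'],s['tool_pos'])"
```

```text
t 6.75 lin [-0.08 -0.02  0.76] rot [-0.000e+00 -1.000e-03  1.201e+00] yaw 0.041 q [-0.33  0.63  0.66  1.63 -0.43  1.04  0.5 ] F [-1.9  2.6  0.5] M [ 0.6   0.42 -0.31]
0.05928468294390911 25.215435326099396 [ 0.66041981 -0.11285995  0.17563413]
```

Total 1.2 rad so far. I'll turn another 0.6 rad, then go in small steps.

Call:
{"op": "step_arm", "data": {
  "commands": [
    {"linear": [0, -0.02, -0.04], "delta_rot": [0, 0, -0.1], "fingers": 0.5},
    {"linear": [0, -0.02, -0.08], "delta_rot": [0, 0, -0.2], "fingers": 0.5},
    {"linear": [0, -0.02, -0.12], "delta_rot": [0, 0, -0.3], "fingers": 0.5},
    {"linear": [0, -0.02, -0.16], "delta_rot": [0, 0, -0.4], "fingers": 0.5},
    {"linear": [0, -0.02, -0.2], "delta_rot": [0, 0, -0.5], "fingers": 0.5}
  ]
}}

```text
t: 7.25
tool_pos: [0.6601, -0.113, 0.1776]
tool_rot: [-0.0, 0.492, 0.87, 0.0]
force: [-1.6, 2.2, -0.0]
finger_gap: 0.0591
finger_force: 25.2
```

Call:
{"op": "step_arm", "data": {
  "commands": [
    {"linear": [0, 0, -0.02], "delta_rot": [0, 0, -0.05], "fingers": 0.5},
    {"linear": [0, 0, -0.04], "delta_rot": [0, 0, -0.1], "fingers": 0.5},
    {"linear": [0, 0, -0.06], "delta_rot": [0, 0, -0.15], "fingers": 0.5},
    {"linear": [0, 0, -0.08], "delta_rot": [0, 0, -0.2], "fingers": 0.5}
  ]
}}

```text
t: 7.65
tool_pos: [0.6601, -0.113, 0.1783]
tool_rot: [-0.0, 0.404, 0.915, 0.0]
force: [-1.8, 2.0, 0.7]
finger_gap: 0.0589
finger_force: 25.2
```

```bash
python3 -c "
from h import *
plan([.6603,-.1137,.168],-1.16); s=bot.read_state(); print(s['finger_gap'],s['finger_force'],s['tool_pos'])"
```

```text
t 7.65 lin [-0.07 -0.03  1.03] rot [-0.000e+00 -1.000e-03  1.899e+00] yaw 0.739 q [-0.23  0.59  0.5   1.62 -0.32  1.01  1.11] F [-1.8  2.   0.7] M [ 0.53  0.47 -0.31]
0.058871302337748455 25.21010309457779 [ 0.66005729 -0.11299099  0.17831117]
```

```bash
cat > st.py <<'E'
from h import *
plan([.6603,-.1137,.168],-1.16); s=bot.read_state(); print(s['finger_gap'],s['finger_force'],s['tool_pos'])
E
```

Call:
{"op": "step_arm", "data": {
  "commands": [
    {"linear": [0, 0, -0.015], "delta_rot": [0, 0, -0.04], "fingers": 0.5},
    {"linear": [0, 0, -0.03], "delta_rot": [0, 0, -0.08], "fingers": 0.5},
    {"linear": [0, 0, -0.04], "delta_rot": [0, 0, -0.1], "fingers": 0.5}
  ]
}}

```text
t: 7.95
tool_pos: [0.66, -0.1131, 0.1787]
tool_rot: [-0.0, 0.358, 0.934, 0.0]
force: [-2.2, 2.6, -0.2]
finger_gap: 0.0592
finger_force: 25.2
```

```bash
python3 st.py
```

```text
t 7.95 lin [-0.06 -0.03  1.07] rot [-0.000e+00 -1.000e-03  1.998e+00] yaw 0.838 q [-0.21  0.58  0.47  1.62 -0.3   1.01  1.2 ] F [-2.2  2.6 -0.2] M [ 0.53  0.44 -0.3 ]
0.05922179138490858 25.218532383441925 [ 0.66003079 -0.11305249  0.17873137]
```

Call:
{"op": "step_arm", "data": {
  "commands": [
    {"linear": [0, 0, -0.015], "delta_rot": [0, 0, -0.04], "fingers": 0.5},
    {"linear": [0, 0, -0.03], "delta_rot": [0, 0, -0.08], "fingers": 0.5},
    {"linear": [0, 0, -0.04], "delta_rot": [0, 0, -0.1], "fingers": 0.5}
  ]
}}

```text
t: 8.25
tool_pos: [0.66, -0.1131, 0.1791]
tool_rot: [-0.0, 0.311, 0.95, 0.0]
force: [-1.9, 3.0, -0.1]
finger_gap: 0.059
finger_force: 25.2
```

```bash
python3 st.py
```

```text
t 8.25 lin [-0.06 -0.03  1.11] rot [-0.000e+00 -1.000e-03  2.098e+00] yaw 0.938 q [-0.19  0.58  0.45  1.62 -0.28  1.01  1.28] F [-1.9  3.  -0.1] M [ 0.56  0.52 -0.31]
0.05901342482253236 25.212891697883606 [ 0.66000211 -0.11307867  0.17909398]
```

Call:
{"op": "step_arm", "data": {
  "commands": [
    {"linear": [0, 0, -0.015], "delta_rot": [0, 0, -0.04], "fingers": 0.5},
    {"linear": [0, 0, -0.03], "delta_rot": [0, 0, -0.08], "fingers": 0.5},
    {"linear": [0, 0, -0.04], "delta_rot": [0, 0, -0.1], "fingers": 0.5}
  ]
}}

```text
t: 8.55
tool_pos: [0.66, -0.1132, 0.1795]
tool_rot: [-0.0, 0.263, 0.965, 0.0]
force: [-3.2, 2.3, -0.3]
finger_gap: 0.0591
finger_force: 25.2
```

```bash
python3 st.py
```

```text
t 8.55 lin [-0.05 -0.03  1.15] rot [-0.    -0.     2.198] yaw 1.038 q [-0.18  0.57  0.43  1.62 -0.27  1.01  1.37] F [-3.2  2.3 -0.3] M [ 0.56  0.56 -0.28]
0.05905595378292485 25.212135314941406 [ 0.65999105 -0.11315506  0.17949653]
```

Call:
{"op": "step_arm", "data": {
  "commands": [
    {"linear": [0, 0, -0.015], "delta_rot": [0, 0, -0.04], "fingers": 0.5},
    {"linear": [0, 0, -0.03], "delta_rot": [0, 0, -0.08], "fingers": 0.5},
    {"linear": [0, 0, -0.04], "delta_rot": [0, 0, -0.1], "fingers": 0.5}
  ]
}}

```text
t: 8.85
tool_pos: [0.66, -0.1132, 0.1799]
tool_rot: [-0.0, 0.214, 0.977, 0.0]
force: [-2.7, 2.6, -0.8]
finger_gap: 0.0591
finger_force: 25.2
```

```bash
python3 st.py
```

```text
t 8.85 lin [-0.05 -0.04  1.19] rot [-0.    -0.     2.298] yaw 1.138 q [-0.16  0.57  0.4   1.62 -0.25  1.01  1.46] F [-2.7  2.6 -0.8] M [ 0.57  0.57 -0.25]
0.0590851245948165 25.21272987127304 [ 0.65999748 -0.11317571  0.17989745]
```

Call:
{"op": "step_arm", "data": {
  "commands": [
    {"linear": [0, 0, -0.012], "delta_rot": [0, 0, -0.04], "fingers": 0.5},
    {"linear": [0, 0, -0.025], "delta_rot": [0, 0, -0.08], "fingers": 0.5},
    {"linear": [0, 0, -0.035], "delta_rot": [0, 0, -0.1], "fingers": 0.5}
  ]
}}

```text
t: 9.15
tool_pos: [0.66, -0.1132, 0.1802]
tool_rot: [-0.0, 0.165, 0.986, 0.0]
force: [-2.7, 3.2, 0.8]
finger_gap: 0.0594
finger_force: 25.2
```

```bash
python3 st.py
```

```text
t 9.15 lin [-0.05 -0.04  1.22] rot [-1.000e-03 -0.000e+00  2.398e+00] yaw 1.238 q [-0.15  0.57  0.38  1.61 -0.24  1.01  1.55] F [-2.7  3.2  0.8] M [ 0.57  0.62 -0.25]
0.059422470556704306 25.21913856267929 [ 0.65998607 -0.11322196  0.18022985]
```

Call:
{"op": "step_arm", "data": {
  "commands": [
    {"linear": [0, 0, -0.015], "delta_rot": [0, 0, -0.04], "fingers": 0.5},
    {"linear": [0, 0, -0.03], "delta_rot": [0, 0, -0.08], "fingers": 0.5},
    {"linear": [0, 0, -0.04], "delta_rot": [0, 0, -0.1], "fingers": 0.5}
  ]
}}

```text
t: 9.45
tool_pos: [0.66, -0.1133, 0.1806]
tool_rot: [-0.0, 0.116, 0.993, 0.0]
force: [-2.8, 2.7, -0.2]
finger_gap: 0.059
finger_force: 25.2
```

```bash
python3 st.py
```

```text
t 9.45 lin [-0.04 -0.04  1.26] rot [-1.000e-03 -0.000e+00  2.498e+00] yaw 1.338 q [-0.13  0.56  0.36  1.61 -0.22  1.01  1.63] F [-2.8  2.7 -0.2] M [ 0.56  0.66 -0.27]
0.05899022543584427 25.220714807510376 [ 0.65996772 -0.11325818  0.18063748]
```

Call:
{"op": "step_arm", "data": {
  "commands": [
    {"linear": [0, 0, -0.015], "delta_rot": [0, 0, -0.04], "fingers": 0.5},
    {"linear": [0, 0, -0.03], "delta_rot": [0, 0, -0.08], "fingers": 0.5},
    {"linear": [0, 0, -0.04], "delta_rot": [0, 0, -0.1], "fingers": 0.5}
  ]
}}

```text
t: 9.75
tool_pos: [0.66, -0.1133, 0.181]
tool_rot: [-0.0, 0.066, 0.998, 0.0]
force: [-3.1, 3.4, 1.0]
finger_gap: 0.0595
finger_force: 25.2
```

```bash
python3 st.py
```

```text
t 9.75 lin [-0.04 -0.03  1.3 ] rot [-1.000e-03 -0.000e+00  2.598e+00] yaw 1.438 q [-0.11  0.56  0.33  1.61 -0.21  1.    1.72] F [-3.1  3.4  1. ] M [ 0.51  0.66 -0.29]
0.05945548364734373 25.22046536207199 [ 0.65995985 -0.11330334  0.181032  ]
```

Call:
{"op": "step_arm", "data": {
  "commands": [
    {"linear": [0, 0, -0.015], "delta_rot": [0, 0, -0.04], "fingers": 0.5},
    {"linear": [0, 0, -0.03], "delta_rot": [0, 0, -0.08], "fingers": 0.5},
    {"linear": [0, 0, -0.04], "delta_rot": [0, 0, -0.1], "fingers": 0.5}
  ]
}}

```text
t: 10.05
tool_pos: [0.66, -0.1134, 0.1815]
tool_rot: [-0.0, 0.016, 1.0, 0.0]
force: [-3.6, 2.2, 0.9]
finger_gap: 0.0589
finger_force: 25.2
```

```bash
python3 st.py
```

```text
t 10.05 lin [-0.03 -0.03  1.35] rot [-1.000e-03 -0.000e+00  2.698e+00] yaw 1.538 q [-0.1   0.56  0.31  1.61 -0.19  1.    1.81] F [-3.6  2.2  0.9] M [ 0.51  0.69 -0.31]
0.05891915322495552 25.21840363740921 [ 0.65998919 -0.11337711  0.18145484]
```

Call:
{"op": "step_arm", "data": {
  "commands": [
    {"linear": [0, 0, -0.015], "delta_rot": [0, 0, -0.04], "fingers": 0.5},
    {"linear": [0, 0, -0.03], "delta_rot": [0, 0, -0.08], "fingers": 0.5},
    {"linear": [0, 0, -0.035], "delta_rot": [0, 0, -0.1], "fingers": 0.5}
  ]
}}

```text
t: 10.35
tool_pos: [0.66, -0.1134, 0.1818]
tool_rot: [-0.0, -0.034, 0.999, 0.0]
force: [-3.9, 2.5, 0.0]
finger_gap: 0.0593
finger_force: 25.2
```

```bash
python3 st.py
```

```text
t 10.35 lin [-0.03 -0.03  1.38] rot [-0.    -0.     2.798] yaw 1.638 q [-0.08  0.56  0.29  1.61 -0.18  1.    1.9 ] F [-3.9  2.5  0. ] M [ 0.52  0.7  -0.28]
0.059347201290501854 25.21757662296295 [ 0.66000745 -0.11343911  0.18181887]
```

Call:
{"op": "step_arm", "data": {
  "commands": [
    {"linear": [0, 0, -0.015], "delta_rot": [0, 0, -0.04], "fingers": 0.5},
    {"linear": [0, 0, -0.03], "delta_rot": [0, 0, -0.08], "fingers": 0.5},
    {"linear": [0, 0, -0.04], "delta_rot": [0, 0, -0.1], "fingers": 0.5}
  ]
}}

```text
t: 10.65
tool_pos: [0.66, -0.1134, 0.1822]
tool_rot: [-0.0, -0.084, 0.996, 0.0]
force: [-4.2, 2.7, -0.5]
finger_gap: 0.0596
finger_force: 25.2
```

```bash
python3 st.py
```

```text
t 10.65 lin [-0.02 -0.03  1.42] rot [-0.    -0.     2.898] yaw 1.738 q [-0.07  0.55  0.26  1.61 -0.16  1.    1.99] F [-4.2  2.7 -0.5] M [ 0.48  0.79 -0.36]
0.05959973787144633 25.222261548042297 [ 0.66001653 -0.11341609  0.18220597]
```

Call:
{"op": "step_arm", "data": {
  "commands": [
    {"linear": [0, 0, -0.01], "delta_rot": [0, 0, -0.03], "fingers": 0.5},
    {"linear": [0, 0, -0.02], "delta_rot": [0, 0, -0.06], "fingers": 0.5}
  ]
}}

```text
t: 10.85
tool_pos: [0.66, -0.1135, 0.1823]
tool_rot: [-0.0, -0.114, 0.994, 0.0]
force: [-3.4, 3.4, -0.9]
finger_gap: 0.0595
finger_force: 25.2
```

```bash
python3 st.py
```

```text
t 10.85 lin [-0.02 -0.03  1.43] rot [-0.    -0.     2.959] yaw 1.799 q [-0.06  0.55  0.25  1.61 -0.15  1.    2.04] F [-3.4  3.4 -0.9] M [ 0.43  0.73 -0.68]
0.059455974315932705 25.17203539609909 [ 0.66003154 -0.11347581  0.1823319 ]
```

The moment climbed to 0.68 N m, so the screw is at its stop. I'll hold briefly, relax the twist without turning the screw back, and open the gripper.

Call:
{"op": "step_arm", "data": {
  "commands": [
    {"linear": [0, 0, 0], "delta_rot": [0, 0, 0], "fingers": 0.5},
    {"linear": [0, 0, 0], "delta_rot": [0, 0, 0], "fingers": 0.5},
    {"linear": [0, 0, 0], "delta_rot": [0, 0, 0], "fingers": 0.5},
    {"linear": [0, 0, 0], "delta_rot": [0, 0, 0.04], "fingers": 0.5},
    {"linear": [0, 0, 0], "delta_rot": [0, 0, 0.08], "fingers": 0.5}
  ]
}}

```text
t: 11.35
tool_pos: [0.66, -0.1134, 0.1824]
tool_rot: [-0.0, -0.073, 0.997, -0.0]
force: [-3.9, 1.3, -0.2]
finger_gap: 0.0594
finger_force: 25.2
```

```bash
python3 st.py
```

```text
t 11.35 lin [-0.02 -0.03  1.44] rot [-1.000e-03  0.000e+00  2.877e+00] yaw 1.717 q [-0.07  0.55  0.27  1.61 -0.17  1.    1.97] F [-3.9  1.3 -0.2] M [ 0.4  0.8 -0.2]
0.05942618438771635 25.15460193157196 [ 0.66002566 -0.11343635  0.18238891]
```

Call:
{"op": "step_arm", "data": {
  "commands": [
    {"linear": [0, 0, 0], "delta_rot": [0, 0, 0], "fingers": 0.75},
    {"linear": [0, 0, 0], "delta_rot": [0, 0, 0], "fingers": 1},
    {"linear": [0, 0, 0], "delta_rot": [0, 0, 0], "fingers": 1},
    {"linear": [0, 0, 0], "delta_rot": [0, 0, 0], "fingers": 1}
  ]
}}

```text
t: 11.75
tool_pos: [0.6607, -0.1136, 0.1829]
tool_rot: [0.001, -0.074, 0.997, -0.0]
force: [-0.4, -1.3, -0.6]
finger_gap: 0.0857
finger_force: 0.0
```

```bash
python3 st.py
```

```text
t 11.75 lin [ 0.05 -0.    1.49] rot [2.000e-03 1.000e-03 2.879e+00] yaw 1.719 q [-0.07  0.55  0.27  1.61 -0.17  1.    1.97] F [-0.4 -1.3 -0.6] M [-0.03 -0.02  0.01]
0.08567771261232165 0.0 [ 0.66072286 -0.11357909  0.18285321]
```

Call:
{"op": "step_arm", "data": {
  "commands": [
    {"linear": [0, 0, -1], "delta_rot": [0, 0, 0], "fingers": 1},
    {"linear": [0, 0, -3], "delta_rot": [0, 0, 0], "fingers": 1},
    {"linear": [0, 0, -5], "delta_rot": [0, 0, 0], "fingers": 1},
    {"linear": [0, 0, -7], "delta_rot": [0, 0, 0], "fingers": 1},
    {"linear": [0, 0, -7], "delta_rot": [0, 0, 0], "fingers": 1}
  ]
}}

```text
t: 12.25
tool_pos: [0.6622, -0.1139, 0.2567]
tool_rot: [0.003, -0.074, 0.997, -0.001]
force: [0.2, -0.3, -0.4]
finger_gap: 0.0854
finger_force: 0.0
```

```bash
python3 -c "
from h import *
plan([.5525,-.0848,.20],1.309)"
```

```text
t 12.25 lin [10.46  4.5   5.59] rot [-0.     0.007  0.409] yaw 1.718 q [-0.08  0.48  0.28  1.54 -0.14  1.13  1.95] F [ 0.2 -0.3 -0.4] M [-0.03 -0.01 -0.  ]
```

Call:
{"op": "step_arm", "data": {
  "commands": [
    {"linear": [2.1, 0.9, 0], "delta_rot": [0, 0, 0.1], "fingers": 0.8},
    {"linear": [4.2, 1.8, 0], "delta_rot": [0, 0, 0.2], "fingers": 0.6},
    {"linear": [6.3, 2.7, 0], "delta_rot": [0, 0, 0.3], "fingers": 0.5},
    {"linear": [8.4, 3.6, 0], "delta_rot": [0, 0, 0.41], "fingers": 0.5},
    {"linear": [10.5, 4.5, 0], "delta_rot": [0, 0.005, 0.41], "fingers": 0.5}
  ]
}}

```text
t: 12.75
tool_pos: [0.5485, -0.084, 0.2521]
tool_rot: [-0.003, 0.132, 0.991, -0.0]
force: [0.5, 0.2, 0.6]
finger_gap: 0.0431
finger_force: 0.0
```

Call:
{"op": "step_arm", "data": {
  "commands": [
    {"linear": [0, 0, 2.5], "delta_rot": [0, 0, 0], "fingers": 0.5},
    {"linear": [0, 0, 5], "delta_rot": [0, 0, 0], "fingers": 0.5},
    {"linear": [0, 0, 7.5], "delta_rot": [0, 0, 0], "fingers": 0.5},
    {"linear": [0, 0, 10.5], "delta_rot": [0, 0, 0], "fingers": 0.5},
    {"linear": [0, 0, 10.5], "delta_rot": [0, 0, 0], "fingers": 0.5}
  ]
}}

```text
t: 13.25
tool_pos: [0.5461, -0.0837, 0.1439]
tool_rot: [-0.006, 0.131, 0.991, -0.001]
force: [0.8, 0.3, -0.8]
finger_gap: 0.0426
finger_force: 0.0
```

```bash
python3 -c "
from h import *
plan([.5525,-.0848,.024],1.309)
s=bot.camera('side')
a=s[150:300,290:410]
cv2.imwrite('pics/c3.png',cv2.resize(a,(480,600),interpolation=2)[:,:,::-1])
print(proj('side',bot.read_state()['tool_pos']),proj('side',[.660,-.1135,.201]),proj('side',[.5537,-.085,.041]))"
```

```text
t 13.25 lin [-0.79  0.09 11.98] rot [-0.003 -0.012 -0.001] yaw 1.308 q [-0.18  0.43  0.34  1.93 -0.19  0.83  1.57] F [ 0.8  0.3 -0.8] M [ 0.04  0.05 -0.01]
[371.68284262 222.75074773] [327.05812908 176.10275595] [365.40789592 262.16009807]
```

View pics/c3.png

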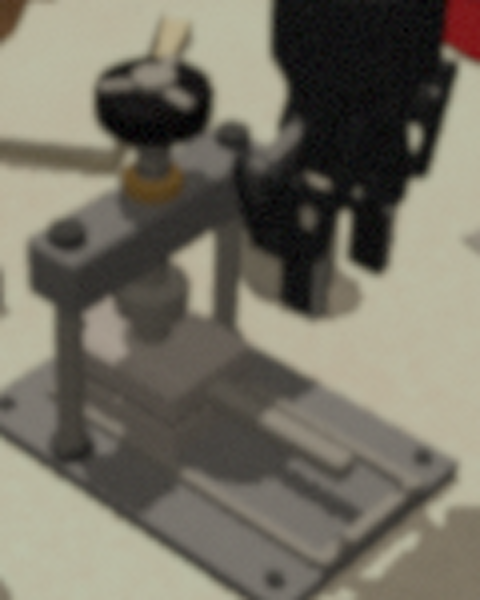

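The crop shows the wheel raised with the screw exposed below it, and the bell above the boss. The handle bar runs from about (235,390) to (345,465) and is free. The gripper is above it and slightly to -x, so I'll descend with that correction.

Call:
{"op": "step_arm", "data": {
  "commands": [
    {"linear": [-0.4, 0.09, 2.5], "delta_rot": [0, -0.012, 0], "fingers": 0.5},
    {"linear": [-0.8, 0.09, 5], "delta_rot": [0, -0.012, 0], "fingers": 0.5},
    {"linear": [-0.8, 0.09, 7], "delta_rot": [0, -0.012, 0], "fingers": 0.5},
    {"linear": [-0.8, 0.09, 8.5], "delta_rot": [0, -0.012, 0], "fingers": 0.5},
    {"linear": [-0.8, 0.09, 8.5], "delta_rot": [0, -0.012, 0], "fingers": 0.5}
  ]
}}

```text
t: 13.8
tool_pos: [0.5562, -0.0852, 0.0618]
tool_rot: [0.003, 0.131, 0.991, -0.001]
force: [-0.1, 0.2, 0.7]
finger_gap: 0.0427
finger_force: 0.0
```

```bash
python3 -c "
from h import *
plan([.5525,-.0848,.024],1.309)
s=bot.camera('side')
a=s[190:310,300:420]
cv2.imwrite('pics/c4.png',cv2.resize(a,(600,600),interpolation=2)[:,:,::-1])"
```

```text
t 13.8 lin [ 0.39 -0.05  3.77] rot [-0.001  0.005 -0.001] yaw 1.308 q [-0.14  0.56  0.29  1.95 -0.25  0.66  1.62] F [-0.1  0.2  0.7] M [ 0.03 -0.01 -0.01]
```

View pics/c4.png

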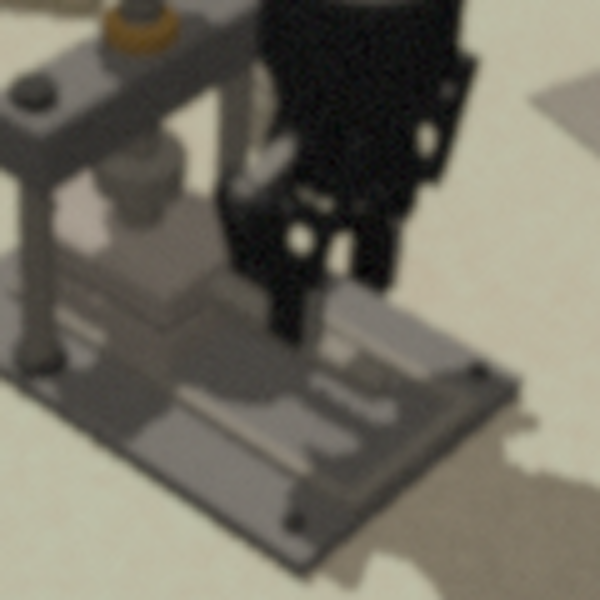

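The bar, at about crop (345,355), passes between the two finger lines at (290,330) and (375,280). I'll go down and close.

Call:
{"op": "step_arm", "data": {
  "commands": [
    {"linear": [0.1, -0.05, 1], "delta_rot": [0, 0, 0], "fingers": 0.5},
    {"linear": [0.2, -0.05, 2], "delta_rot": [0, 0, 0], "fingers": 0.5},
    {"linear": [0.2, -0.05, 3], "delta_rot": [0, 0, 0], "fingers": 0.5},
    {"linear": [0.2, -0.05, 3.7], "delta_rot": [0, 0, 0], "fingers": 0.5},
    {"linear": [0.2, -0.05, 3.7], "delta_rot": [0, 0, 0], "fingers": 0.5}
  ]
}}

```text
t: 14.35
tool_pos: [0.5541, -0.0853, 0.0242]
tool_rot: [0.002, 0.131, 0.991, -0.001]
force: [-0.3, 0.2, 0.8]
finger_gap: 0.0428
finger_force: 0.0
```

```bash
python3 -c "
from h import *
plan([.5525,-.0848,.024],1.309)"
```

```text
t 14.35 lin [0.17 0.01 0.02] rot [-0.001  0.005 -0.001] yaw 1.308 q [-0.12  0.62  0.27  1.96 -0.28  0.59  1.64] F [-0.3  0.2  0.8] M [ 0.05  0.04 -0.  ]
```

Call:
{"op": "step_arm", "data": {
  "commands": [
    {"linear": [0, 0, 0], "delta_rot": [0, 0, 0], "fingers": 0.4},
    {"linear": [0, 0, 0], "delta_rot": [0, 0, 0], "fingers": 0.3},
    {"linear": [0, 0, 0], "delta_rot": [0, 0, 0], "fingers": 0.2},
    {"linear": [0, 0, 0], "delta_rot": [0, 0, 0], "fingers": 0.1},
    {"linear": [0, 0, 0], "delta_rot": [0, 0, 0], "fingers": 0.05}
  ],
  "force": 20
}}

```text
t: 14.85
tool_pos: [0.5553, -0.0854, 0.0259]
tool_rot: [0.004, 0.131, 0.991, -0.001]
force: [-0.8, -0.5, 2.5]
finger_gap: 0.0133
finger_force: 22.9
```

```bash
python3 st.py
```

```text
t 14.85 lin [-10.99  -0.02 -14.13] rot [0.009 0.004 2.468] yaw 1.308 q [-0.12  0.62  0.27  1.96 -0.28  0.59  1.64] F [-0.8 -0.5  2.5] M [-0.01  0.03  0.07]
0.013302945551449409 22.937958240509033 [ 0.55526516 -0.08535299  0.02585681]
```

Call:
{"op": "step_arm", "data": {
  "commands": [
    {"linear": [0.1, 0, -0.03], "delta_rot": [0, 0, 0], "fingers": 0.05},
    {"linear": [0.3, 0, -0.03], "delta_rot": [0, 0, 0], "fingers": 0.05},
    {"linear": [0.6, 0, -0.03], "delta_rot": [0, 0, 0], "fingers": 0.05},
    {"linear": [1, 0, -0.03], "delta_rot": [0, 0, 0], "fingers": 0.05},
    {"linear": [1.5, 0, -0.03], "delta_rot": [0, 0, 0], "fingers": 0.05}
  ]
}}

```text
t: 15.35
tool_pos: [0.5408, -0.0816, 0.0258]
tool_rot: [0.004, 0.131, 0.991, -0.001]
force: [3.6, -0.9, -0.6]
finger_gap: 0.0136
finger_force: 22.6
```

```bash
python3 st.py
```

```text
t 15.35 lin [-1.250e+01 -1.000e-02 -1.411e+01] rot [0.01  0.005 2.468] yaw 1.308 q [-0.12  0.6   0.26  2.   -0.28  0.57  1.64] F [ 3.6 -0.9 -0.6] M [-0.17 -0.74  0.02]
0.01358206524999842 22.607728242874146 [ 0.54076982 -0.08159997  0.02584843]
```

Call:
{"op": "step_arm", "data": {
  "commands": [
    {"linear": [0.5, 0, 0], "delta_rot": [0, 0, 0], "fingers": 0.05},
    {"linear": [1, 0, 0], "delta_rot": [0, 0, 0], "fingers": 0.05},
    {"linear": [1.5, 0, 0], "delta_rot": [0, 0, 0], "fingers": 0.05},
    {"linear": [2, 0, 0], "delta_rot": [0, 0, 0], "fingers": 0.05},
    {"linear": [2.5, 0, 0], "delta_rot": [0, 0, 0], "fingers": 0.05}
  ]
}}

```text
t: 15.85
tool_pos: [0.5165, -0.075, 0.0258]
tool_rot: [0.004, 0.131, 0.991, -0.001]
force: [4.4, -0.9, 2.3]
finger_gap: 0.0136
finger_force: 22.8
```

```bash
python3 st.py
```

```text
t 15.85 lin [-1.501e+01 -1.000e-02 -1.410e+01] rot [0.01  0.005 2.468] yaw 1.308 q [-0.13  0.57  0.26  2.06 -0.28  0.53  1.64] F [ 4.4 -0.9  2.3] M [-0.29 -1.04  0.04]
0.013561329798339392 22.839388847351074 [ 0.51651516 -0.07500717  0.02575605]
```

Call:
{"op": "step_arm", "data": {
  "commands": [
    {"linear": [0.5, 0, 0], "delta_rot": [0, 0, 0], "fingers": 0.05},
    {"linear": [1, 0, 0], "delta_rot": [0, 0, 0], "fingers": 0.05},
    {"linear": [1.5, 0, 0], "delta_rot": [0, 0, 0], "fingers": 0.05},
    {"linear": [2, 0, 0], "delta_rot": [0, 0, 0], "fingers": 0.05},
    {"linear": [2.5, 0, 0], "delta_rot": [0, 0, 0], "fingers": 0.05}
  ]
}}

```text
t: 16.35
tool_pos: [0.4927, -0.0685, 0.0257]
tool_rot: [0.004, 0.131, 0.991, -0.001]
force: [4.6, -1.7, 1.5]
finger_gap: 0.0135
finger_force: 22.9
```

```bash
python3 st.py
```

```text
t 16.35 lin [-1.749e+01 -1.000e-02 -1.408e+01] rot [0.011 0.005 2.468] yaw 1.308 q [-0.14  0.55  0.26  2.12 -0.28  0.5   1.63] F [ 4.6 -1.7  1.5] M [-0.33 -1.08  0.02]
0.013527939622378266 22.88386970758438 [ 0.49265453 -0.06854815  0.0256653 ]
```

Call:
{"op": "step_arm", "data": {
  "commands": [
    {"linear": [0.5, 0, 0], "delta_rot": [0, 0, 0], "fingers": 0.05},
    {"linear": [1, 0, 0], "delta_rot": [0, 0, 0], "fingers": 0.05},
    {"linear": [1.5, 0, 0], "delta_rot": [0, 0, 0], "fingers": 0.05},
    {"linear": [2, 0, 0], "delta_rot": [0, 0, 0], "fingers": 0.05},
    {"linear": [2.5, 0, 0], "delta_rot": [0, 0, 0], "fingers": 0.05}
  ]
}}

```text
t: 16.85
tool_pos: [0.4688, -0.0621, 0.0256]
tool_rot: [0.005, 0.131, 0.991, -0.001]
force: [4.3, -1.2, 2.8]
finger_gap: 0.0134
finger_force: 22.9
```

Call:
{"op": "step_arm", "data": {
  "commands": [
    {"linear": [0.2, 0, 0], "delta_rot": [0, 0, 0], "fingers": 0.05},
    {"linear": [0.4, 0, 0], "delta_rot": [0, 0, 0], "fingers": 0.05},
    {"linear": [0.5, 0, 0], "delta_rot": [0, 0, 0], "fingers": 0.05},
    {"linear": [0.6, 0, 0], "delta_rot": [0, 0, 0], "fingers": 0.05},
    {"linear": [0.7, 0, 0], "delta_rot": [0, 0, 0], "fingers": 0.05}
  ]
}}

```text
t: 17.35
tool_pos: [0.4623, -0.0603, 0.0255]
tool_rot: [0.005, 0.131, 0.991, -0.001]
force: [5.5, -1.8, 2.0]
finger_gap: 0.0134
finger_force: 23.0
```

```bash
python3 st.py
```

```text
t 17.35 lin [-2.064e+01 -2.000e-02 -1.405e+01] rot [0.012 0.005 2.468] yaw 1.308 q [-0.16  0.51  0.26  2.19 -0.28  0.46  1.62] F [ 5.5 -1.8  2. ] M [-0.33 -1.25 -0.04]
0.013409590422313333 22.950632572174072 [ 0.46230385 -0.06034395  0.02552182]
```

Drawn 9.7 cm. The rest goes at 1 mm per row, checking the force.

Call:
{"op": "step_arm", "data": {
  "commands": [
    {"linear": [0.1, 0, 0], "delta_rot": [0, 0, 0], "fingers": 0.05},
    {"linear": [0.2, 0, 0], "delta_rot": [0, 0, 0], "fingers": 0.05},
    {"linear": [0.3, 0, 0], "delta_rot": [0, 0, 0], "fingers": 0.05},
    {"linear": [0.4, 0, 0], "delta_rot": [0, 0, 0], "fingers": 0.05}
  ]
}}

```text
t: 17.75
tool_pos: [0.4585, -0.0593, 0.0255]
tool_rot: [0.005, 0.131, 0.991, -0.001]
force: [6.0, -1.6, 2.1]
finger_gap: 0.0134
finger_force: 23.0
```

Call:
{"op": "step_arm", "data": {
  "commands": [
    {"linear": [0.05, 0, 0], "delta_rot": [0, 0, 0], "fingers": 0.05},
    {"linear": [0.1, 0, 0], "delta_rot": [0, 0, 0], "fingers": 0.05},
    {"linear": [0.15, 0, 0], "delta_rot": [0, 0, 0], "fingers": 0.05}
  ]
}}

```text
t: 18.05
tool_pos: [0.4571, -0.0589, 0.0255]
tool_rot: [0.005, 0.131, 0.991, -0.001]
force: [6.5, -1.5, 2.3]
finger_gap: 0.0138
finger_force: 23.0
```

```bash
python3 st.py
```

```text
t 18.05 lin [-2.119e+01 -2.000e-02 -1.404e+01] rot [0.012 0.005 2.468] yaw 1.308 q [-0.16  0.51  0.26  2.2  -0.28  0.45  1.62] F [ 6.5 -1.5  2.3] M [-0.35 -1.27 -0.02]
0.013764956083335748 22.954914271831512 [ 0.45708233 -0.05892246  0.02549754]
```

Call:
{"op": "step_arm", "data": {
  "commands": [
    {"linear": [0.05, 0, 0], "delta_rot": [0, 0, 0], "fingers": 0.05},
    {"linear": [0.1, 0, 0], "delta_rot": [0, 0, 0], "fingers": 0.05},
    {"linear": [0.15, 0, 0], "delta_rot": [0, 0, 0], "fingers": 0.05},
    {"linear": [0.2, 0, 0], "delta_rot": [0, 0, 0], "fingers": 0.05}
  ]
}}

```text
t: 18.45
tool_pos: [0.4552, -0.0584, 0.0255]
tool_rot: [0.005, 0.131, 0.991, -0.001]
force: [6.3, -1.3, 1.3]
finger_gap: 0.0135
finger_force: 23.0
```

```bash
python3 st.py
```

```text
t 18.45 lin [-2.138e+01 -2.000e-02 -1.404e+01] rot [0.012 0.005 2.468] yaw 1.308 q [-0.16  0.51  0.26  2.21 -0.28  0.45  1.62] F [ 6.3 -1.3  1.3] M [-0.32 -1.23  0.07]
0.01348202184054676 22.955065369606018 [ 0.4551968  -0.05843985  0.02547846]
```

Call:
{"op": "step_arm", "data": {
  "commands": [
    {"linear": [0.05, 0, 0], "delta_rot": [0, 0, 0], "fingers": 0.05},
    {"linear": [0.1, 0, 0], "delta_rot": [0, 0, 0], "fingers": 0.05},
    {"linear": [0.15, 0, 0], "delta_rot": [0, 0, 0], "fingers": 0.05}
  ]
}}

```text
t: 18.75
tool_pos: [0.4547, -0.0582, 0.0256]
tool_rot: [0.006, 0.131, 0.991, -0.001]
force: [8.1, -2.3, 0.1]
finger_gap: 0.0137
finger_force: 22.6
```

```bash
python3 st.py
```

```text
t 18.75 lin [-2.146e+01 -2.000e-02 -1.398e+01] rot [0.014 0.006 2.468] yaw 1.308 q [-0.16  0.5   0.26  2.21 -0.28  0.45  1.62] F [ 8.1 -2.3  0.1] M [-0.39 -1.77 -0.04]
0.013659211424744553 22.620161175727844 [ 0.45473239 -0.05818978  0.02561579]
```

The force rises while the motion stalls at 10.5 cm, so the flask is at the lip. I'll hold, ease off, open partway and rise.

Call:
{"op": "step_arm", "data": {
  "commands": [
    {"linear": [0, 0, 0], "delta_rot": [0, 0, 0], "fingers": 0.05},
    {"linear": [0, 0, 0], "delta_rot": [0, 0, 0], "fingers": 0.05},
    {"linear": [-0.08, 0, 0], "delta_rot": [0, 0, 0], "fingers": 0.05},
    {"linear": [-0.08, 0, 0], "delta_rot": [0, 0, 0], "fingers": 0.25},
    {"linear": [-0.08, 0, 0], "delta_rot": [0, 0, 0], "fingers": 0.5}
  ]
}}

```text
t: 19.25
tool_pos: [0.4509, -0.0576, 0.0244]
tool_rot: [0.001, 0.131, 0.991, -0.001]
force: [0.2, -0.2, 0.5]
finger_gap: 0.0349
finger_force: 0.0
```

Call:
{"op": "step_arm", "data": {
  "commands": [
    {"linear": [0, 0, 0], "delta_rot": [0, 0, 0], "fingers": 0.5},
    {"linear": [0, 0, 0], "delta_rot": [0, 0, 0], "fingers": 0.5}
  ]
}}

```text
t: 19.45
tool_pos: [0.4522, -0.0578, 0.0246]
tool_rot: [0.002, 0.131, 0.991, -0.001]
force: [-0.4, 0.2, 0.1]
finger_gap: 0.043
finger_force: 0.0
```

```bash
python3 st.py
```

```text
t 19.45 lin [-2.162e+01 -1.000e-02 -1.423e+01] rot [0.006 0.004 2.468] yaw 1.308 q [-0.16  0.51  0.26  2.21 -0.28  0.45  1.62] F [-0.4  0.2  0.1] M [0.02 0.04 0.01]
0.04296138870114796 0.0 [ 0.45223055 -0.05783244  0.02463685]
```

Call:
{"op": "step_arm", "data": {
  "commands": [
    {"linear": [0, 0, -1], "delta_rot": [0, 0, 0], "fingers": 0.5},
    {"linear": [0, 0, -3], "delta_rot": [0, 0, 0], "fingers": 0.5},
    {"linear": [0, 0, -6], "delta_rot": [0, 0, 0], "fingers": 0.5},
    {"linear": [0, 0, -10], "delta_rot": [0, 0, 0], "fingers": 0.5},
    {"linear": [0, 0, -14], "delta_rot": [0, 0, 0], "fingers": 0.5}
  ]
}}

```text
t: 19.95
tool_pos: [0.4516, -0.0578, 0.1667]
tool_rot: [0.003, 0.131, 0.991, -0.001]
force: [0.1, 0.5, -0.2]
finger_gap: 0.0424
finger_force: 0.0
```

Call:
{"op": "step_arm", "data": {
  "commands": [
    {"linear": [0, 0, -3], "delta_rot": [0, 0, 0], "fingers": 0.5},
    {"linear": [0, 3, -5], "delta_rot": [0, 0, 0], "fingers": 0.5},
    {"linear": [0, 6, -5], "delta_rot": [0, 0, 0], "fingers": 0.5},
    {"linear": [0, 9, -5], "delta_rot": [0, 0, 0], "fingers": 0.5},
    {"linear": [0, 9, -5], "delta_rot": [0, 0, 0], "fingers": 0.5}
  ]
}}

```text
t: 20.45
tool_pos: [0.4759, 0.0334, 0.2157]
tool_rot: [0.004, 0.128, 0.992, -0.0]
force: [0.2, 0.2, -0.6]
finger_gap: 0.0426
finger_force: 0.0
```

```bash
python3 - <<'E'
from h import *
plan([.45,-.06,.2],1.309)
s=bot.camera('side');t=bot.camera('top')
o=np.zeros((480,800,3),np.uint8)
a=s[150:310,280:410];b=t[195:325,310:440]
o[:480,:390]=cv2.resize(a,(390,480),interpolation=2);o[:390,400:790]=cv2.resize(b,(390,390),interpolation=2)
cv2.imwrite('pics/c5.png',o[:,:,::-1])
c,sn=np.cos(-.262),np.sin(-.262)
P=lambda X,y,z:[.66+c*X-sn*y,-.1135+sn*X+c*y,z]
for nm,p in (("flask front top L/R",P(-.15,.033,.056)),("",P(-.15,-.033,.056)),("bar end",P(-.241,0,.048)),("lip",P(-.15,0,.02))):
    u=proj('side',p);v=proj('top',p);print(nm,"crop",np.round([(u[0]-280)*3,(u[1]-150)*3,400+(v[0]-310)*3,(v[1]-195)*3]))
E
```

```text
t 20.45 lin [ 0.14 -9.69  1.56] rot [0.001 0.008 0.005] yaw 1.314 q [-0.43  0.19  0.33  2.05 -0.07  0.91  1.25] F [ 0.2  0.2 -0.6] M [-0.02  0.06 -0.06]
flask front top L/R crop [274. 373. 490. 318.]
 crop [334. 324. 576. 343.]
bar end crop [418. 424. 499. 451.]
lip crop [300. 386. 530. 332.]
```

View pics/c5.png

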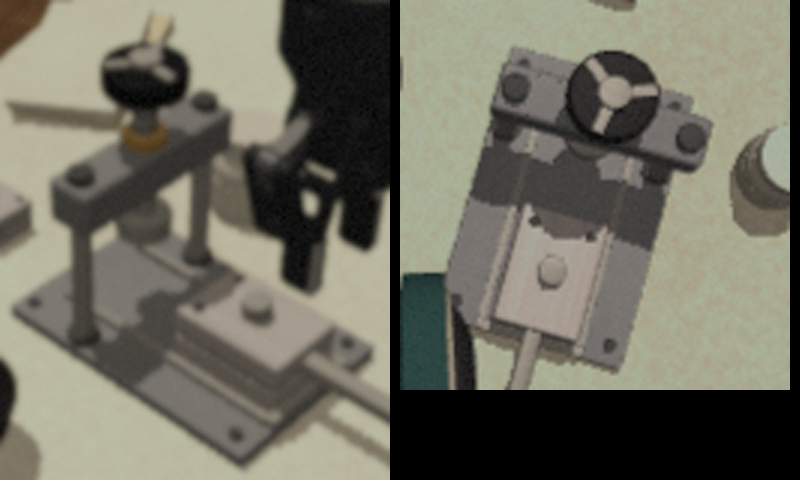

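The flask lies square between the strips. Its front corners, at about side crop (268,370) and (333,325), match the positions predicted at the lip. The wheel is up and the gripper is clear of everything, so I'm handing in.

```bash
python3 -c "
from workcell import bot
print(bot.sign_off())"
```

```text
the job is handed in; nothing more can be done
None
```

I wound the screw up until it met its top stop (peak moment read about 0.7 N m), drew the flask gently out to the front lip, let go and moved the arm clear, then handed in at about 20.5 s; sign-off returned no verdict.

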